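Stack the wooden spice pots into their tower

TASK

Put the wooden spice pots together into their tower on the cork coaster, one piece at a time from the bottom up: the large pot in the middle of the coaster, the middle pot seated on it, the small pot on that, and the knobbed wooden lid on top, each with its foot fully down in the mouth below. Keep the pots and the lid upright, let go of each piece before fetching the next, and leave the egg cup, the blue bowl and the shaker that stand among them where they are.

Things in the scene. Friction and masses are not known exactly. Their poses are not given: they have to be found in the camera images.
- cork_coaster: round cork coaster, 97 mm in diameter, 8 mm thick, fixed to the worktop. Origin: centre of its underside, on the worktop; z up.
- large_pot: turned wooden pot, open on top, upright; widest and tallest of three alike. Body 68 mm diameter, straight sides, 52 mm high over all, of which the lowest 7 mm is a foot 58 mm in diameter; mouth 50 mm in diameter. Origin: centre of the foot's underside, z up. About 140 g.
- middle_pot: turned wooden pot, open on top, upright; the middle-sized of three alike. Body 59 mm diameter, straight sides, 44 mm high over all, of which the lowest 7 mm is a foot 43 mm in diameter; mouth 40 mm in diameter. Origin: centre of the foot's underside, z up. About 100 g. The foot drops into the large pot's mouth (3.5 mm play all round) till the body rests on its rim: origin then 45 mm above the large pot's.
- small_pot: turned wooden pot, open on top, upright; narrowest and lowest of three alike. Body 50 mm diameter, straight sides, 36 mm high over all, of which the lowest 7 mm is a foot 33 mm in diameter; mouth 30 mm in diameter. Origin: centre of the foot's underside, z up. About 70 g. The foot drops into the middle pot's mouth (3.5 mm play all round) till the body rests on its rim: origin then 37 mm above the middle pot's.
- pot_lid: wooden lid of the same set, upright on its foot: foot 23 mm diameter, 7 mm high; disc 40 mm diameter, from 7 to 14 mm; on it a round knob 17 to 20 mm in diameter, up to 38 mm, to take it by. The foot drops into the small pot's mouth (3.5 mm play all round) till the disc rests on its rim: origin then 29 mm above the small pot's. Origin: centre of the foot's underside, z up. About 40 g.
- egg_cup: bystander: white egg cup with a waist, 49 mm in diameter, 61 mm high, loose, among the pots at the front (not one at the back). Origin: centre of its underside. Leave alone.
- blue_bowl: bystander: small blue bowl, 69 mm in diameter, 31 mm high, loose, among the pots at the front (not one at the back). Origin: centre of its underside. Leave alone.
- shaker: bystander: glass shaker with a grey cap, 44 mm in diameter, 90 mm high, loose, among the pots at the front (not one at the back). Origin: centre of its underside. Leave alone.
Mind the look-alikes: they are no part of the job. Leave any black or purple look-alike of the large_pot alone.

How it is judged:
By the outcome, as a careful person would: the job done as asked, in the order asked, and still so for the second after the job is handed in, with the robot touching nothing.
It also fails if it takes over 104 s, if anything falls off the work surface, if the arm or the gripper's body presses on something with over 40 N, if the wrist force passes 120 N, or if a joint passes its speed limit or range.

ROBOT

A 6-joint arm with a two-finger parallel gripper is mounted at the origin on a cart in front of the work surface, level with it; the furniture and walls round the work are solid. World frame = base frame: x ahead of the robot, y to its left, z up, the work surface at z = 0. Lengths are in m, angles in degrees, forces in N, time in s.
With the tool pointing down it reaches from about 0.3 to 0.75 m from the base axis. Payload 8.5 kg.
Tool frame: the origin (TCP) lies on the centre line of the jaws, within the pads' length; the fingertips stand 14 mm ahead of it and the grasp point (between the pads) lies 5 mm behind it; z points along the fingers, y is the line along which they close (so a half turn about z gives the same grasp; the last joint's range is limited). The gripper opens to 85 mm and grips with 20 to 120 N. Pads are 22 mm wide; open, the fingers measure 114 mm over their backs; the gripper's body (76 mm by 85 mm) begins 54 mm behind the grasp point. The pads swing forward as they close: fully open they stand 13 mm farther back than shut.
Start: joints at [-12.336, 21.807, 74.336, -0, 83.858, -12.336], TCP at [0.55, 0, 0.213] pointing down, gripper open.
Joint ranges: [-178.18, 178.18], [-50.72, 133.34], [12.68, 142.11], [-81.47, 261.47], [9.98, 163.14], [-165.26, 165.26]. Speed limits (degrees/s): [136.94, 136.94, 180, 180, 180, 180].

INTERFACE

Orientations are given as [roll, pitch, yaw] about the fixed x, y, z axes, in that order (R = Rz(yaw) Ry(pitch) Rx(roll)).
In Python, from cell import r gives the robot as it stands. Calls block until the motion is done:
- r.movep(position, orientation): joint-space move of the TCP to a pose.
- r.move_straight(position, max_speed=0.15, ori=None): straight line of the TCP; ori=None keeps the orientation; max_speed is the mean speed in m/s.
- r.set_joints(angles): joint-space move.
- r.let_go() and r.grab(squeeze=None): open the fingers fully, or close them until they stop; squeeze is the grip in N (None keeps the last).
- r.sleep(seconds).
- r.solve_ik(position, orientation): joint angles nearest the present ones, or None.
- r.get_obs(): the state.
- r.snapshot(name): name is "scene" or "side" or "wrist"; returns a dict with "color" (384x512x3 uint8, red, green, blue), "depth" (384x512 float32, m along the optical axis (not along the pixel's ray), 0 where there is no reading), "fx", "fy", "cx", "cy" (pixels), "world_to_cam" (4x4, takes a point from world to camera coordinates). Camera axes: x right, y up, looking along -z (the intrinsics and any distortion apply to the point x, -y, -z); pixel columns grow to the right and rows downward; lengths in m; the calibration is good to about 2 mm. A picture is of the moment at which its call begins.
A pose or a line that the arm cannot do raises r.PlanningError and nothing moves.
- r.hand_in(): hands the job in; it is judged then, once.
The state is a dict: "t": time; "joints": joint angles; "joint_velocities": joint speeds; "joint_torque": joint torques, N m; "position": TCP position; "ee_rot": TCP orientation; "contact_force": force on the tool from outside, world axes, zero at the start; "wrist_torque": the same for the moment, N m; "opening": finger opening in m; "grip_force": force on a finger pad.
Only numpy, scipy, OpenCV 4.12 (cv2) and the standard library are available. Lean on these libraries where they do the work, as an engineer would, in place of code of your own. Each camera call takes 0.05 s, during which the arm holds its last target. There are 200 camera calls.

## Working session

There is one attempt and no reset: what is moved stays moved. The work goes in short steps, each a Python script; the robot and the scene stay as the last script left them, time stands still between calls to the robot, and variables do not carry over. Pictures are saved under pics/ and viewed, at most 14 in all, crops included, and the job is handed in when it is done.

```bash
mkdir -p pics; ls; python3 - <<'E'
from cell import r
import cv2,numpy as np,pickle
for n in ["scene","side"]:
    s=r.snapshot(n); pickle.dump(s,open(f"{n}.pkl","wb"))
    cv2.imwrite(f"pics/{n}0.png",s["color"][:,:,::-1])
    print(n,s["fx"],s["fy"],s["cx"],s["cy"],np.round(s["world_to_cam"],3).tolist(),[k for k in s],(s["depth"]>0).mean())
o=r.get_obs();print(o["t"],o["ee_rot"],o["opening"])
E
```

```text
pics
scene 399.3587251154091 399.3587251154091 251.90925064937431 193.13287673190342 [[-0.837, -0.547, -0.022, 0.579], [0.316, -0.515, 0.797, -0.169], [-0.447, 0.66, 0.604, -0.918], [0.0, 0.0, 0.0, 1.0]] ['color', 'depth', 'fx', 'fy', 'cx', 'cy', 'world_to_cam'] 0.996002197265625
side 396.66311536918494 396.66311536918494 258.00709365506594 184.47595689771705 [[0.857, -0.516, -0.013, -0.473], [0.443, 0.723, 0.53, -0.359], [-0.264, -0.459, 0.848, -1.246], [0.0, 0.0, 0.0, 1.0]] ['color', 'depth', 'fx', 'fy', 'cx', 'cy', 'world_to_cam'] 0.9958699544270834
0.1 [-1.79928029e+02 -1.70602252e-02  8.99994534e+01] 0.0850973644887878
```

View pics/scene0.png

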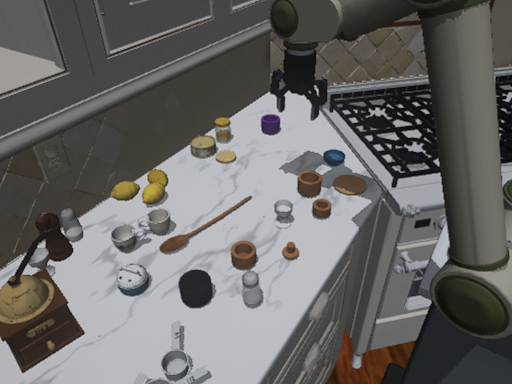

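View pics/side0.png

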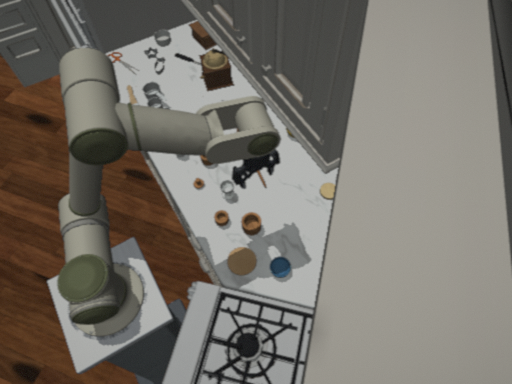

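Scene view candidates for the large pot: brown pots at (309,183), (243,255) and small (321,208); look-alikes black (196,288) and purple (270,124), both to be left. Also lid (290,251), coaster (349,185), egg cup (284,212), shaker (251,288), bowl (334,158). I'll measure from depth.

```bash
cat > h.py <<'E'
import cv2,numpy as np,pickle
from scipy.optimize import least_squares
def pts(s):
    d=s["depth"];v,u=np.indices(d.shape)
    c=np.stack([(u-s["cx"])/s["fx"]*d,-(v-s["cy"])/s["fy"]*d,-d,np.ones_like(d)],-1)
    return (c@np.linalg.inv(s["world_to_cam"]).T)[...,:3]
def circ(xy,R=None):
    c0=(xy.max(0)+xy.min(0))/2
    if R: q=least_squares(lambda p:np.hypot(*(xy-p[:2]).T)-R,c0,loss="soft_l1",f_scale=.001).x; return q[0],q[1],R
    return least_squares(lambda p:np.hypot(*(xy-p[:2]).T)-p[2],[*c0,.03],loss="soft_l1",f_scale=.001).x
def brown(s):
    h=cv2.cvtColor(s["color"],cv2.COLOR_RGB2HSV)
    return ((h[...,0]<20)&(h[...,1]>90)&(h[...,2]>30)).astype(np.uint8)
def blobs(mask,P,amin=40):
    n,l,st,ce=cv2.connectedComponentsWithStats(mask)
    return [(l==i,ce[i]) for i in range(1,n) if st[i,4]>=amin]
E
python3 - <<'E'
from h import *
for n in ["scene","side"]:
    s=pickle.load(open(n+".pkl","rb"));P=pts(s);m=brown(s)
    # workspace box
    m&=((P[...,0]>.2)&(P[...,0]<.9)&(abs(P[...,1])<.6)&(P[...,2]<.12)&(P[...,2]>-.03)).astype(np.uint8)
    print(n)
    for b,c in blobs(m,P):
        p=P[b];zt=np.percentile(p[:,2],97);t=p[p[:,2]>zt-.006];out=p[p[:,2]>.004]
        print(np.round(c),b.sum(),"ztop %.3f"%zt,"bbox",np.round([*p[:,:2].min(0),*p[:,:2].max(0)],3),"rim",np.round(circ(t[:,:2]),3),len(t))
    for nm,uv in {"scene":dict(egg=(284,208),shaker=(251,280),bowl=(334,157),black=(196,280)),"side":dict(egg=(227,187),bowl=(281,267))}[n].items(): print(nm,np.round(P[uv[1],uv[0]],3))
E
```

```text
scene
[224. 134.] 73 ztop 0.051 bbox [ 0.878 -0.147  0.899 -0.112] rim [ 0.892 -0.127  0.011] 15
[309. 183.] 423 ztop 0.053 bbox [ 0.478 -0.123  0.545  0.015] rim [ 0.511 -0.021  0.029] 144
[350. 185.] 484 ztop 0.010 bbox [ 0.376 -0.158  0.467 -0.062] rim [ 0.421 -0.109  0.034] 480
[191. 233.] 491 ztop 0.014 bbox [0.635 0.09  0.716 0.391] rim [ 1.797 -0.016  1.164] 393
[322. 208.] 256 ztop 0.037 bbox [ 0.413 -0.017  0.461  0.08 ] rim [0.436 0.055 0.02 ] 127
[243. 254.] 434 ztop 0.045 bbox [0.486 0.252 0.544 0.338] rim [0.514 0.308 0.025] 216
[290. 251.] 155 ztop 0.038 bbox [0.416 0.201 0.452 0.248] rim [0.434 0.231 0.006] 35
egg [0.511 0.124 0.041]
shaker [0.43  0.402 0.085]
bowl [ 0.52  -0.221  0.009]
black [0.561 0.424 0.026]
side
[205. 160.] 46 ztop 0.044 bbox [0.489 0.278 0.511 0.326] rim [0.528 0.307 0.037] 20
[198. 183.] 63 ztop 0.041 bbox [0.418 0.212 0.449 0.24 ] rim [0.434 0.224 0.006] 11
[221. 217.] 146 ztop 0.039 bbox [0.414 0.027 0.457 0.075] rim [0.437 0.051 0.019] 59
[251. 223.] 320 ztop 0.055 bbox [ 0.48  -0.059  0.541  0.009] rim [ 0.511 -0.025  0.029] 102
[241. 261.] 551 ztop 0.012 bbox [ 0.377 -0.156  0.465 -0.064] rim [ 0.42  -0.112  0.031] 412
egg [0.51  0.145 0.036]
bowl [ 0.52  -0.198  0.008]
```

```bash
python3 - <<'E'
from h import *
a=pickle.load(open("scene.pkl","rb"))["color"][150:320,150:390]
cv2.imwrite("pics/crop0.png",cv2.resize(a,None,fx=3.3,fy=3.3,interpolation=cv2.INTER_CUBIC)[:,:,::-1])
E
```

```text
(no output)
```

View pics/crop0.png

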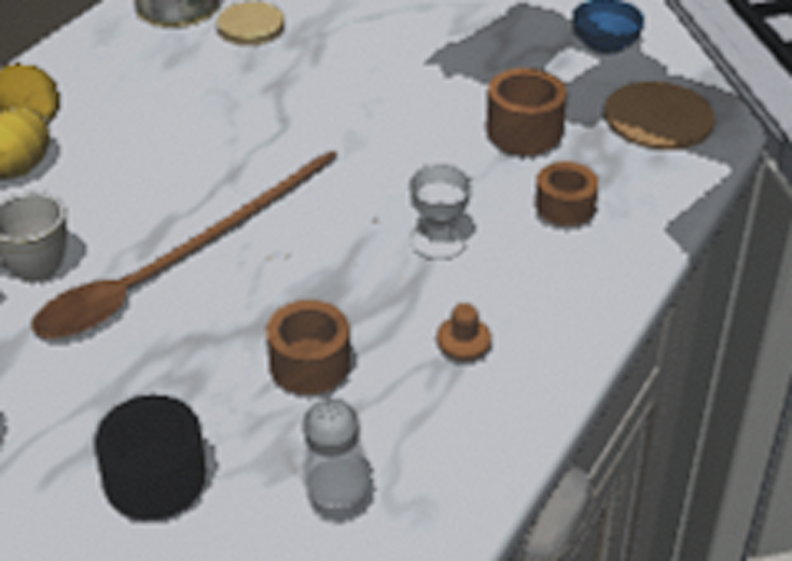

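The crop confirms it: large pot = brown at scene (309,183), z top 53 mm; middle = (243,255), 45 mm; small = (321,208), 37 mm; lid (290,251), 38 mm. Heights match the descriptions. I'll move above the large pot and check with the wrist camera.

```bash
cat >> h.py <<'E'
from cell import r
D=[180,0,90]
BOX=lambda P,x,y,w:(abs(P[...,0]-x)<w)&(abs(P[...,1]-y)<w)
def look(x,y,h,w=.05,tag=None,cam="wrist"):
    "outline centre of top surface at height h near x,y by rays onto plane z=h; plus depth top"
    s=r.snapshot(cam)
    if tag: cv2.imwrite(f"pics/{tag}.png",s["color"][:,:,::-1])
    P=pts(s);T=np.linalg.inv(s["world_to_cam"])
    m=BOX(P,x,y,w)&(abs(P[...,2]-h)<.005)
    n,l,st,_=cv2.connectedComponentsWithStats(m.astype(np.uint8))
    if n<2: return None
    i=1+st[1:,4].argmax();cs,_=cv2.findContours((l==i).astype(np.uint8),cv2.RETR_EXTERNAL,cv2.CHAIN_APPROX_NONE)
    c=max(cs,key=len)[:,0].astype(float)
    d=np.stack([(c[:,0]-s["cx"])/s["fx"],-(c[:,1]-s["cy"])/s["fy"],-np.ones(len(c))],1)@T[:3,:3].T
    q=T[:3,3]+d*((h-T[2,3])/d[:,2])[:,None]
    return np.round([*circ(q[:,:2]),np.median(P[l==i][:,2]),st[i,4]],4),c.mean(0).round()
E
python3 - <<'E'
from h import *
r.movep([.511,-.023,.2],D)
print(r.get_obs()["t"],r.get_obs()["position"])
print("large",look(.511,-.023,.052,tag="w0"));print("coaster",look(.421,-.11,.008,.06));print("small",look(.436,.053,.036))
E
```

```text
0.4083 [ 0.51026685 -0.02331315  0.19979956]
large (array([ 5.124e-01, -2.020e-02,  3.300e-02,  5.110e-02,  1.778e+03]), array([264., 175.]))
coaster (array([ 4.244e-01, -1.077e-01,  4.740e-02,  7.200e-03,  4.744e+03]), array([186., 242.]))
small (array([4.380e-01, 5.460e-02, 2.420e-02, 3.510e-02, 1.462e+03]), array([184.,  95.]))
```

View pics/w0.png

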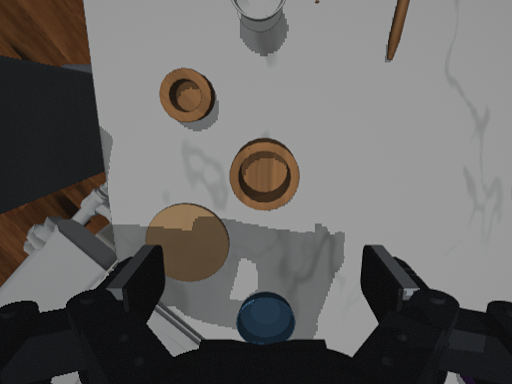

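The wrist view shows the large pot (264,175), small pot (187,95) and coaster (187,242) clear of obstructions. Fitted radii and heights match the given sizes, so I'll place the large pot now.

```bash
cat >> h.py <<'E'
def st(tag):
    o=r.get_obs();print(tag,"t%.1f"%o["t"],o["position"].round(4) if hasattr(o["position"],"round") else o["position"],"op %.4f grip %.1f"%(o["opening"],np.max(o["grip_force"])),"F",np.round(o["contact_force"],1));return o
def pick(x,y,h,zl=.2,sq=40):
    r.movep([x,y,h+.06],D);r.move_straight([x,y,h],.1);st("at");r.grab(sq);st("grip")
    r.move_straight([x,y,zl],.2);return st("up")
def place(x,y,z,zl,drop=.04):
    r.movep([x,y,zl],D);r.move_straight([x,y,z+drop],.2);r.move_straight([x,y,z],.05);r.sleep(.2);st("down")
    r.let_go();st("open");r.move_straight([x,y,z+.06],.1);r.move_straight([x,y,zl],.25);st("off")
E
python3 - <<'E'
from h import *
pick(.5124,-.0202,.025,.15)
place(.4244,-.1077,.0335,.15)
r.movep([.43,-.05,.22],D);r.sleep(.2)
print("large",look(.424,-.108,.060,tag="w1"));print("coaster",look(.424,-.108,.008,.06));print("small",look(.437,.054,.036))
E
```

```text
at t1.8 [ 0.513  -0.0204  0.0258] op 0.0852 grip 0.0 F [-0.4  0.1 -0.2]
grip t2.2 [ 0.5127 -0.0203  0.0263] op 0.0633 grip 41.4 F [-2.8  0.7  9.2]
up t3.0 [ 0.5118 -0.02    0.149 ] op 0.0637 grip 44.2 F [-0.6  0.3 -1.9]
down t5.2 [ 0.4241 -0.1074  0.0343] op 0.0632 grip 48.8 F [-6.1  2.5 18.2]
open t5.6 [ 0.4244 -0.1077  0.0333] op 0.0854 grip 0.0 F [-0.7  0.2  1.1]
off t6.7 [ 0.4244 -0.1077  0.1499] op 0.0852 grip 0.0 F [ 0.3  0.6 -0.6]
large (array([ 4.246e-01, -1.068e-01,  3.320e-02,  5.900e-02,  1.504e+03]), array([258., 230.]))
coaster (array([ 4.230e-01, -1.084e-01,  4.660e-02,  7.100e-03,  1.653e+03]), array([257., 205.]))
small (array([4.372e-01, 5.440e-02, 2.410e-02, 3.520e-02, 1.364e+03]), array([270.,  66.]))
```

```bash
python3 - <<'E'
from h import *
r.movep([.51,.28,.2],D);r.sleep(.2)
print("mid",look(.514,.308,.044,tag="w2"));print("lid",look(.434,.229,.038,.03),look(.434,.229,.0125,.04));st("")
E
```

```text
mid (array([5.160e-01, 3.096e-01, 2.850e-02, 4.320e-02, 1.583e+03]), array([268., 145.]))
lid (array([4.357e-01, 2.321e-01, 8.800e-03, 3.670e-02, 2.390e+02]), array([190., 220.])) (array([4.353e-01, 2.314e-01, 1.900e-02, 1.300e-02, 6.620e+02]), array([194., 214.]))
 t9.1 [0.5102 0.2795 0.2001] op 0.0856 grip 0.0 F [ 0.4 -0.3 -0.4]
```

View pics/w1.png

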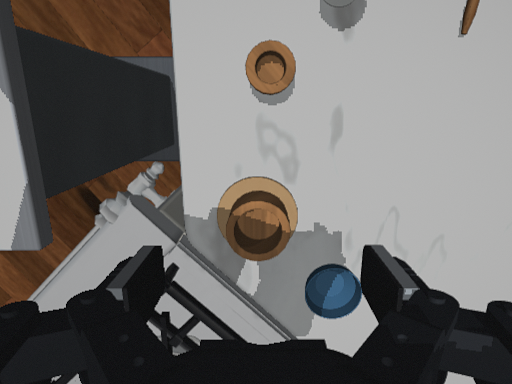

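View pics/w2.png

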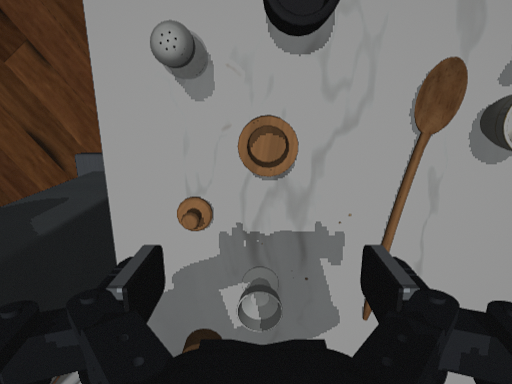

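w1 shows the large pot on the coaster at (258,230). w2 shows the middle pot (268,145) and lid (194,214) free, with the shaker and egg cup well clear. Middle pot next.

```bash
python3 - <<'E'
from h import *
pick(.516,.3096,.026,.2)
place(.4246,-.1072,.053+.0265,.2)
r.movep([.43,-.05,.24],D);r.sleep(.2)
print("mid",look(.4246,-.107,.097,.045,tag="w3"));print("small",look(.437,.054,.036))
print("scene",look(.4246,-.107,.097,.045,cam="scene"))
E
```

```text
at t10.4 [0.5166 0.3097 0.0269] op 0.0854 grip 0.0 F [-0.1 -0.8  0.3]
grip t11.2 [0.516  0.3096 0.026 ] op -0.0002 grip 0.0 F [ 0.4  0.1 -0.2]
up t12.2 [0.5155 0.3094 0.1988] op 0.0001 grip 0.0 F [-0.1  0.4  0.3]
down t15.5 [ 0.4247 -0.1073  0.0797] op -0.0002 grip 0.0 F [ 0.1  0.  -0.4]
open t16.3 [ 0.4246 -0.1072  0.0795] op 0.0855 grip 0.0 F [ 0.1 -0.1 -0. ]
off t17.4 [ 0.4245 -0.1072  0.1999] op 0.0853 grip 0.0 F [-0.4  0.1 -0.6]
mid None
small (array([4.373e-01, 5.450e-02, 2.420e-02, 3.510e-02, 1.223e+03]), array([270.,  68.]))
scene None
```

View pics/w3.png

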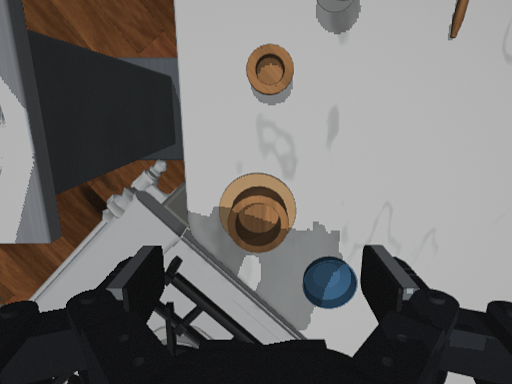

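The jaws closed on nothing (opening 0), so that grasp missed, and the placing was an empty motion. I'll look at the middle pot and add a guard.

```bash
python3 - <<'E'
import re
s=open('h.py').read().replace('r.grab(sq);st("grip")','r.grab(sq);g=st("grip")\n    assert g["opening"]>.01,"missed"')
open('h.py','w').write(s)
from h import *
r.movep([.51,.28,.2],D);r.sleep(.2)
print("mid",look(.514,.308,.044,.07,tag="w4"));st("")
E
```

```text
mid (array([5.160e-01, 3.096e-01, 2.850e-02, 4.310e-02, 1.575e+03]), array([268., 145.]))
 t19.7 [0.5103 0.2792 0.2003] op 0.0855 grip 0.0 F [0.4 0.2 0.3]
```

View pics/w4.png

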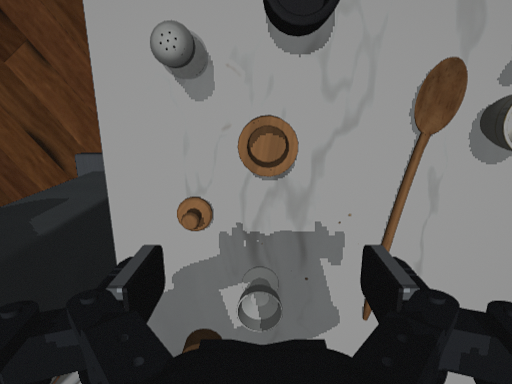

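The middle pot has not moved (268,145). I'll descend again and look before closing.

```bash
python3 - <<'E'
from h import *
r.movep([.516,.3096,.085],D);r.move_straight([.516,.3096,.026],.1);st("")
w=r.snapshot("wrist");s=r.snapshot("scene")
a=w["color"];b=cv2.resize(s["color"][150:330,130:370],(512,384),interpolation=cv2.INTER_CUBIC)
cv2.imwrite("pics/d0.png",cv2.resize(np.hstack([a,b]),(800,300),interpolation=cv2.INTER_AREA)[:,:,::-1])
E
```

```text
t21.0 [0.5165 0.3097 0.0269] op 0.0857 grip 0.0 F [ 0.5 -0.   0.4]
```

View pics/d0.png

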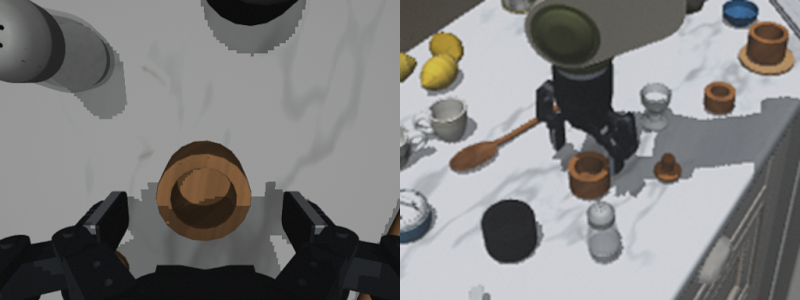

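Both views show the jaws short of the pot: in the wrist half the pads are at rows ~220 and the pot centre at (204,195), and the scene half shows the fingers behind and beside the pot. So the true jaw position differs from the assumed one. I'll measure the pads by depth.

```bash
python3 - <<'E'
from h import *
o=st("");print(o["ee_rot"],np.round(o["joints"],2))
w=r.snapshot("wrist");P=pts(w);T=np.linalg.inv(w["world_to_cam"]);print("cam",T[:3,3].round(3),"look",(-T[:3,2]).round(3))
c=w["color"].astype(int).sum(2)
for u,v in [(120,290),(150,262),(158,250),(160,280),(362,250),(372,262),(380,285),(400,290),(260,350)]: print((u,v),c[v,u],P[v,u].round(3))
print("mid rim",look(.516,.31,.044,.05))
s=r.snapshot("scene");Q=pts(s);m=(s["color"].astype(int).sum(2)<130)&BOX(Q,.516,.28,.12)&(Q[...,2]<.12)&(Q[...,2]>.01)
q=Q[m]
for z in [(.01,.03),(.03,.045),(.045,.06),(.06,.09),(.09,.12)]:
    a=q[(q[:,2]>z[0])&(q[:,2]<z[1])]
    if len(a): print(z,len(a),np.percentile(a[:,:2],[3,50,97],axis=0).round(3).tolist())
E
```

```text
t21.1 [0.5165 0.3098 0.027 ] op 0.0854 grip 0.0 F [-0.   0.1  0.8]
[ 1.79898316e+02 -3.73462447e-02  8.99952335e+01] [19.7  37.5  80.08  0.   62.31 19.7 ]
cam [0.516 0.378 0.187] look [ 0.002 -0.261 -0.965]
(120, 290) 419 [0.472 0.322 0.095]
(150, 262) 36 [0.474 0.321 0.073]
(158, 250) 41 [0.474 0.321 0.064]
(160, 280) 48 [0.474 0.307 0.064]
(362, 250) 260 [0.578 0.292 0.   ]
(372, 262) 40 [0.559 0.319 0.07 ]
(380, 285) 42 [0.56  0.315 0.08 ]
(400, 290) 117 [0.56  0.322 0.096]
(260, 350) 40 [0.516 0.322 0.122]
mid rim (array([5.159e-01, 3.103e-01, 2.870e-02, 4.310e-02, 6.194e+03]), array([261., 250.]))
(0.01, 0.03) 3 [[0.488, 0.296], [0.488, 0.298], [0.489, 0.299]]
(0.03, 0.045) 1 [[0.502, 0.294], [0.502, 0.294], [0.502, 0.294]]
(0.045, 0.06) 1 [[0.56, 0.307], [0.56, 0.307], [0.56, 0.307]]
(0.06, 0.09) 83 [[0.46, 0.3], [0.559, 0.311], [0.561, 0.318]]
(0.09, 0.12) 201 [[0.443, 0.301], [0.471, 0.318], [0.584, 0.325]]
```

The pads' xy is right, but both cameras put the open tips at z≈0.06 with the commanded z at 0.027. That means the fingers sit about 33 mm higher than the nominal tool frame says. It also explains the large pot being held only by its rim. I'll apply a −33 mm z offset and verify it.

```bash
python3 - <<'E'
from h import *
x,y=.516,.3098
r.move_straight([x,y,.005],.06);st("");r.move_straight([x,y,-.006],.04);st("low")
w=r.snapshot("wrist");P=pts(w)
print(P[250,158].round(3),P[262,372].round(3))
r.grab(40);st("grip")
E
```

```text
t21.7 [0.5159 0.3098 0.0046] op 0.0855 grip 0.0 F [ 0.9 -0.3  0.3]
low t22.2 [ 0.5159  0.3098 -0.0062] op 0.0852 grip 0.0 F [-0.2  0.5  0.3]
[0.474 0.321 0.03 ] [0.559 0.319 0.037]
grip t22.6 [ 0.5162  0.3099 -0.0054] op 0.0585 grip 43.3 F [-1.9 -0.6  5.6]
```

```bash
python3 - <<'E'
from h import *
r.move_straight([.516,.3098,.16],.2);st("up")
place(.4246,-.1070,-.006+.053+.001,.16)
r.movep([.43,-.05,.22],D);r.sleep(.2)
print("mid",look(.4246,-.107,.097,.045,tag="w5"));print("small",look(.437,.054,.036))
print("large",look(.4246,-.107,.060,.045))
print("scene",look(.4246,-.107,.097,.045,cam="scene"))
E
```

```text
up t23.6 [0.5154 0.3096 0.1586] op 0.0581 grip 43.0 F [-0.1 -0.6 -1.7]
down t26.8 [ 0.4246 -0.107   0.048 ] op 0.0584 grip 43.2 F [ 0.3  0.1 -2. ]
open t27.2 [ 0.4247 -0.107   0.0481] op 0.0855 grip 0.0 F [ 0.2 -0.   0. ]
off t28.3 [ 0.4246 -0.107   0.16  ] op 0.0855 grip 0.0 F [0.5 0.4 0. ]
mid (array([ 4.252e-01, -1.062e-01,  2.870e-02,  9.610e-02,  1.631e+03]), array([258., 244.]))
small (array([4.373e-01, 5.440e-02, 2.410e-02, 3.520e-02, 1.369e+03]), array([270.,  67.]))
large (array([ 4.250e-01, -1.146e-01,  1.550e-02,  6.420e-02,  6.160e+02]), array([258., 238.]))
scene (array([ 4.242e-01, -1.049e-01,  2.890e-02,  9.560e-02,  1.370e+02]), array([352., 159.]))
```

View pics/w5.png

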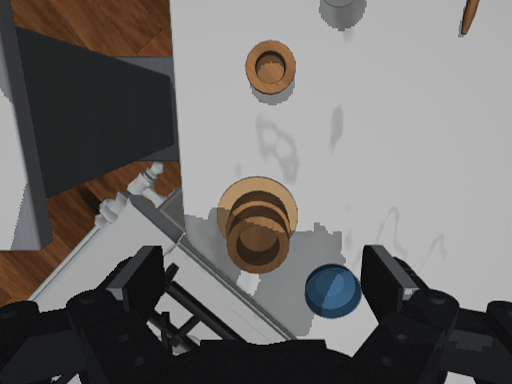

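The middle pot's top measures 96 mm (97 expected, with the usual −1 mm bias), so it is seated at (258,244). Small pot next.

```bash
python3 - <<'E'
from h import *
pick(.4374,.0545,-.009,.2)
place(.4249,-.1064,-.009+.090+.001,.2)
r.movep([.43,-.04,.24],D);r.sleep(.2)
print("small",look(.425,-.106,.126,.045,tag="w6"))
print("mid",look(.425,-.106,.097,.045))
r.movep([.434,.20,.2],D);r.sleep(.2)
print("lid",look(.435,.231,.038,.03),look(.435,.231,.0135,.04))
E
```

```text
at t30.7 [ 0.4379  0.0542 -0.0084] op 0.0853 grip 0.0 F [-0.3 -0.2  0.2]
grip t31.1 [ 0.4377  0.0545 -0.0082] op 0.0492 grip 40.0 F [-1.9 -0.2  9. ]
up t32.3 [0.4369 0.0546 0.1991] op 0.0489 grip 41.4 F [ 0.6 -0.4 -1.4]
down t34.7 [ 0.4249 -0.1064  0.082 ] op 0.0492 grip 41.5 F [-0.1 -0.4 -0.9]
open t35.2 [ 0.4249 -0.1064  0.082 ] op 0.0854 grip 0.0 F [ 0.7 -0.2  0.2]
off t36.3 [ 0.4249 -0.1064  0.1999] op 0.0853 grip 0.0 F [ 0.8  0.3 -1.2]
small (array([ 4.255e-01, -1.045e-01,  2.440e-02,  1.250e-01,  1.446e+03]), array([258., 256.]))
mid (array([ 4.252e-01, -1.067e-01,  2.780e-02,  9.610e-02,  4.870e+02]), array([258., 233.]))
lid (array([4.346e-01, 2.309e-01, 8.800e-03, 3.700e-02, 2.820e+02]), array([261., 144.])) (array([4.346e-01, 2.307e-01, 1.920e-02, 1.310e-02, 8.230e+02]), array([262., 141.]))
```

View pics/w6.png

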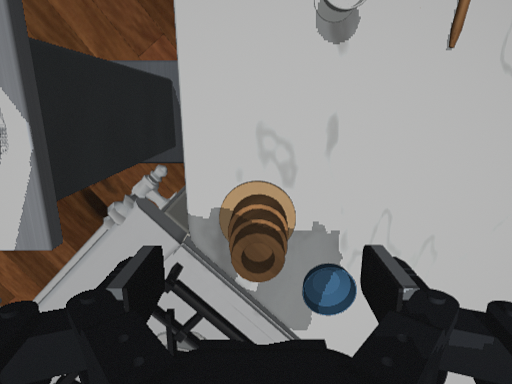

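The small pot's top measures 125 mm (126 expected), so it is seated at (258,256). Now the lid, taken by its knob.

```bash
python3 - <<'E'
from h import *
pick(.4346,.2308,.001,.24,25)
place(.4251,-.1054,.001+.119+.001,.24)
r.movep([.43,-.03,.27],D);r.sleep(.3)
print("disc",look(.425,-.105,.133,.04,tag="w7"));print("knob",look(.425,-.105,.157,.03))
s=r.snapshot("scene")
cv2.imwrite("pics/f0.png",cv2.resize(s["color"][90:320,150:400],(800,600),interpolation=cv2.INTER_CUBIC)[:,:,::-1])
for h,n in [(.157,"knob"),(.133,"disc"),(.126,"small"),(.097,"mid"),(.060,"large")]: print(n,look(.425,-.105,h,.05,cam="scene"))
E
```

```text
at t39.6 [0.4352 0.2309 0.0018] op 0.0856 grip 0.0 F [0.2 0.2 0.5]
grip t40.3 [0.4346 0.2308 0.0011] op 0.0177 grip 24.3 F [-0.8  0.1  2.1]
up t41.6 [0.4342 0.2307 0.2391] op 0.0175 grip 24.4 F [-0.3 -0.4 -0.8]
down t44.6 [ 0.4252 -0.1055  0.1212] op 0.0176 grip 24.4 F [-0.5  0.8  0.2]
open t45.2 [ 0.4251 -0.1054  0.121 ] op 0.0858 grip 0.0 F [-0.2  0.2 -0.5]
off t46.4 [ 0.4251 -0.1054  0.2399] op 0.0856 grip 0.0 F [-0.9  0.  -0. ]
disc (array([ 4.254e-01, -1.037e-01,  1.870e-02,  1.321e-01,  8.040e+02]), array([258., 254.]))
knob (array([ 4.254e-01, -1.037e-01,  8.900e-03,  1.559e-01,  2.950e+02]), array([257., 266.]))
knob (array([ 4.241e-01, -1.013e-01,  8.600e-03,  1.556e-01,  2.300e+01]), array([354., 140.]))
disc (array([ 4.231e-01, -9.950e-02,  1.860e-02,  1.322e-01,  8.300e+01]), array([353., 148.]))
small (array([ 4.206e-01, -9.640e-02,  1.900e-02,  1.256e-01,  9.300e+01]), array([353., 151.]))
mid (array([ 4.241e-01, -1.032e-01,  2.690e-02,  9.630e-02,  9.000e+01]), array([351., 161.]))
large (array([ 4.241e-01, -1.064e-01,  3.170e-02,  5.960e-02,  9.600e+01]), array([350., 173.]))
```

View pics/f0.png

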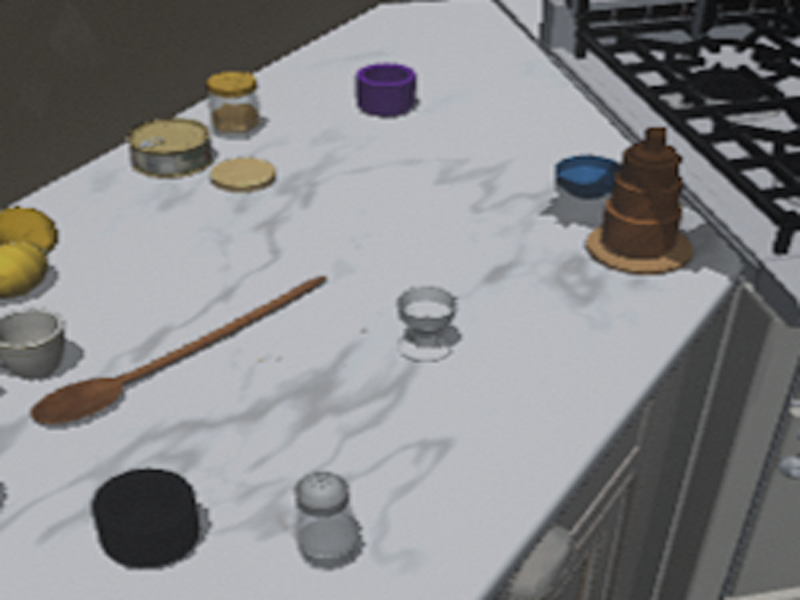

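The tower stands upright on the coaster at (640,200), and every level is within about 1 mm of its seated height. The bystanders look untouched and the gripper is clear, so I'm handing in.

```bash
python3 -c "
from cell import r
print(r.hand_in())"
```

```text
the job is handed in; nothing more can be done
None
```

The tower of large pot, middle pot, small pot and lid is seated upright on the coaster and handed in at about 47 s; the first grasp for the middle pot closed on empty air because the fingers sat about 33 mm above the stated tool frame, which I corrected, and nothing was disturbed.

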